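# Set the coffee grinder from the coarse side

### The job

Set the coffee grinder's fineness to its red tab by pushing the blue lever peg. The pointer now stands on the fine side of the tab: first back it off until it is well past the tab on the coarse side (right, as seen facing the grinder's spout; the bigger dots), then bring it up towards fine and stop with the pointer over the middle of the tab, so that the play is taken up and the lever is left resting against its fine-side (left) lug. Leave the red tab itself and the things on the worktop where they are.

Things in the scene. Friction and masses are not known exactly. Their poses are not given: they have to be found in the camera images.
- grinder: White coffee grinder, hopper off, fixed; foot 170x130 mm, dial plate 180 mm across, top 138 mm; black centre knob 108 mm across, up to 184 mm. Origin: centre of the underside, on the dial's vertical axis; z up, -x = front (spout). Dial angles count clockwise from above, 0 at the front: radius r, angle a is (-r cos a, r sin a) here. Dots grow bigger towards coarse (negative angles).
- burr (a joint): Angle (rad) of the steel burr carrier and its black pointer; grows clockwise = finer, range -0.75 to 0.75. The carrier is stiff (needs about 2 to 3 N at the peg) and stays where it is left. Two brass lugs stand up from it, one on either side of the lever (tops at 170 mm, radius 58 to 74 mm).
- lever (a joint): Play of the setting lever between the two brass lugs: 0 = against the coarse-side lug, 0.22 rad = against the fine-side lug. It moves lightly and stays where it is left; the carrier only moves once the lever has reached a lug and pushes it. The lever's angle is burr + lever + 0.49 rad, to the left (fine side) of the pointer.
- peg_top (a point): Centre of the top of the blue peg on the lever's end, the part to push: upright, 14 mm diameter, 105 mm from the grinder's axis, top 210 mm above the worktop, free from 166 mm (top of the steel lever arm, 10 mm wide) to 210 mm.
- pointer_tip (a point): Tip of the black pointer (5 mm wide), 80 mm from the axis, 149 mm high; it passes just above the red tab.
- tab_centre (a point): Middle of the red setting tab on the dial, 80 mm from the axis, 143 mm high; the tab is 10 mm wide along the rim. This frame's x axis points inward to the grinder's axis and its y axis points along the rim towards fine (clockwise seen from above).
- mark (a joint): Angle (rad) of the red tab in the same sense as burr: the pointer is over the middle of the tab when burr = mark. The tab is stiff and is not to be moved.
- mug: Bystander: white mug with small blue-green leaves, 92x127x95 mm high, loose on the worktop; origin at the centre of its underside.
- bowl: Bystander: small white bowl with green bands, 115 mm across, 52 mm high, loose on the worktop; origin at the centre of its underside.
- creamer: Bystander: plastic jar with a red screw cap, 76 mm across, 156 mm high, loose on the worktop; origin at the centre of its underside.
- spoon: Bystander: steel teaspoon, 132 mm long, 9 mm thick, loose on the worktop; origin at the centre of its underside.

How it is judged:
On the way:
1. the pointer is backed off past the red tab to the coarse side (by 8 mm or more at its tip) (y of pointer_tip in the frame of tab_centre below -0.008 m), for 0.1 s.
At the end, for the whole second after the job is handed in: the pointer's tip stands over the red tab, within 5 mm of its middle, at rest, with the lever against the fine-side lug (lever above 0.19 of its 0.22 rad) (y of pointer_tip in the frame of tab_centre between -0.005 and 0.005 m and value of joint lever above 0.19 rad and velocity of joint burr between -0.02 and 0.02 rad/s); the robot touches nothing.
It fails at once if the red tab is shifted by more than 3 mm (distance of tab_centre from where it was at the start of the episode above 0.003 m).
It fails at once if a bystander is shifted by more than 20 mm (distance of any of mug, bowl, creamer, spoon from where it was at the start of the episode above 0.02 m).
It also fails if it takes over 58 s, if anything falls off the work surface, if the arm or the gripper's body presses on something with over 40 N, if the wrist force passes 120 N, or if a joint passes its speed limit or range.

### The arm

A 7-joint arm with a two-finger parallel gripper is mounted at the origin on a cart in front of the work surface, level with it; the furniture and walls round the work are solid. World frame = base frame: x ahead of the robot, y to its left, z up, the work surface at z = 0. Lengths are in m, angles in rad, forces in N, time in s.
With the tool pointing down it reaches from about 0.35 to 0.9 m from the base axis. Payload 19.9 kg.
Tool frame: the origin (TCP) lies midway between the tips of the shut fingers; the grasp point (between the pads) lies 19 mm behind it; z points along the fingers, y is the line along which they close (so a half turn about z gives the same grasp; the last joint's range is limited). The gripper opens to 85 mm and grips with 20 to 120 N. Pads are 22 mm wide; open, the fingers measure 114 mm over their backs; the gripper's body (76 mm by 85 mm) begins 54 mm behind the grasp point. The pads swing forward as they close: fully open they stand 13 mm farther back than shut.
Start: joints at [1.222, 0.417, -0.01, 1.614, 0.005, 1.111, -0.053], TCP at [0.189, -0.596, 0.231] pointing down, gripper open.
Joint ranges: [-2.81, 2.81], [-0.39, 2.02], [-1.27, 1.25], [0.06, 2.57], [-1.19, 4.33], [0.19, 2], [-2.82, 2.82]. Speed limits (rad/s): [1.89, 1.89, 2.39, 2.39, 3.01, 3.01, 3.01].

### API

Orientations are given as a unit quaternion [w, x, y, z].
In Python, from bench import sensors, capture, camera_model, hand_in gives the robot as it stands.
- The arm moves only by the tool step_arm, never from a script. Its argument "steps" is a list of rows, each an object of numbers: "x", "y", "z": the shift along the world's x, y, z in mm; "roll": the turn about the world's z in rad; "gripper": the finger opening in mm, from 0 to 85.4. In form: [{"x": .., "y": .., "z": .., "roll": .., "gripper": ..}, ...]. A call has 1 to 5 rows; each row is the pose to reach, as a shift and turn from the pose commanded when the call began; what a row does not reach only later rows make up. A row lasts 1/12 s, in which the tool goes at most 41.7 mm and 7.16 degrees, less where a joint would pass 70% of its speed; a pose out of reach is approached as far as the arm can. A call with a gripper value outside its range is refused whole. The fingers move at their own pace and stop on an object; "newtons" is the grip in N (left out, the last holds). Time passes only in rows, so rows that repeat a pose let the fingers close. It gives the time, the measured TCP pose, the force, the opening and the grip force at its end, in the units of the state.
- sensors.sense(): the state, without advancing time (a new reading comes with each control period).
- capture(name): name is "side" or "top" or "wrist"; returns (picture, depth): 400x640x3 uint8, blue, green, red; 400x640 float32, m along the optical axis (not along the pixel's ray), 0 where there is no reading.
- camera_model(name): a dict with "fx", "fy", "cx", "cy" (pixels), "world_to_cam" (4x4, takes a point from world to camera coordinates). Camera axes: x right, y down, z forward; pixel columns grow to the right and rows downward; lengths in m; the calibration is good to about 2 mm. A picture is of the moment at which its call begins: read the wrist's pose just before it. camera_model takes no time and is no camera call; for the wrist camera it gives the pose at the moment of the call.
- hand_in(): hands the job in; it is judged then, once.
The state is a dict: "clock": time; "joints": joint angles; "joint_velocities": joint speeds; "joint_torque": joint torques, N m; "eef_pos": TCP position; "orientation": TCP orientation; "ft_force": force on the tool from outside, world axes, zero at the start; "moment": the same for the moment, N m; "gripper_width": opening from 0.0 (shut) to 1.0 (fully open); "finger_force": force on a finger pad.
Only numpy, scipy, OpenCV 4.12 (cv2) and the standard library are available. Lean on these libraries where they do the work, as an engineer would, in place of code of your own. Each camera call takes 0.05 s, during which the arm holds its last target. There are 200 camera calls.

## Working session

There is one attempt and no reset: what is moved stays moved. The work goes in short steps, Python scripts to look and compute and a tool call to move; the robot and the scene stay as the last step left them, time stands still between calls to the robot, and variables do not carry over. Pictures are saved under pics/ and viewed, at most 10 in all, crops included, and the job is handed in when it is done.

Besides the shell and the picture viewer there is one more tool, called after "Request:" as name(argument=value, ...), one argument or row to a line, values as JSON. step_arm: Moves the arm, as the interface text tells. Its arguments: {"type":"object","properties":{"steps":{"type":"array"},"newtons":{"type":"number"}},"required":["steps"]}

```bash
mkdir -p pics
python3 - <<'E'
from bench import sensors,capture,camera_model
import cv2,numpy as np
for n in("side","top"):
    p,d=capture(n); cv2.imwrite(f"pics/{n}0.png",p); np.save(f"pics/{n}0.npy",d)
    m=camera_model(n); print(n,m["fx"],m["cx"],m["cy"],np.round(m["world_to_cam"],3).tolist())
s=sensors.sense(); print(s["clock"],s["eef_pos"],s["orientation"])
E
```

```text
side 429.6899429223025 321.94606534079173 197.86981356018705 [[0.221, -0.975, 0.019, -0.41], [-0.559, -0.143, -0.817, 0.334], [0.799, 0.17, -0.577, 0.632], [0.0, 0.0, 0.0, 1.0]]
top 497.0766742842703 320.53822833981656 202.11965443854072 [[0.449, -0.894, 0.009, -0.492], [-0.697, -0.356, -0.623, 0.32], [0.56, 0.273, -0.782, 0.983], [0.0, 0.0, 0.0, 1.0]]
0.1 [ 0.18865623 -0.5955341   0.23071403] [-5.36847849e-04  9.88257506e-01  1.52796591e-01 -1.24012972e-04]
```

View pics/side0.png

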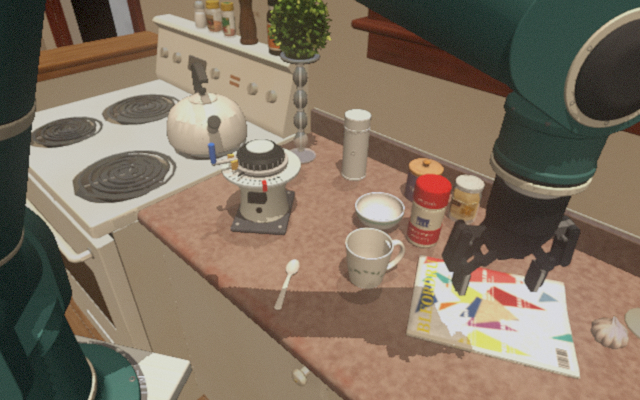

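View pics/top0.png

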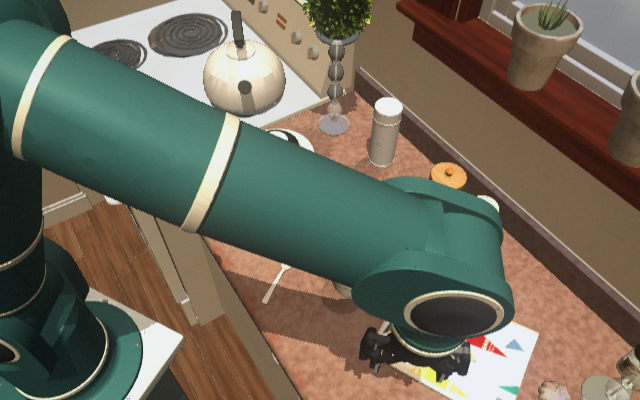

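The side view shows the grinder, with its knob near (260,152), the blue peg near (212,153) and the red tab near (265,186). The arm hides it in the top view. I'll enlarge the side view.

```bash
cat > h.py <<'E'
from bench import sensors,capture,camera_model
import cv2,numpy as np
def ray(n,u,v,m=None):
    m=m or camera_model(n); T=np.linalg.inv(m["world_to_cam"])
    d=T[:3,:3]@[(u-m["cx"])/m["fx"],(v-m["cy"])/m["fy"],1]
    return T[:3,3],d
def atz(n,u,v,z,m=None):
    o,d=ray(n,u,v,m); return o+d*(z-o[2])/d[2]
def proj(m,p):
    c=np.array(m["world_to_cam"])@[*p,1]; return m["fx"]*c[0]/c[2]+m["cx"],m["fy"]*c[1]/c[2]+m["cy"]
E
python3 - <<'E'
from h import *
p=cv2.imread("pics/side0.png"); d=np.load("pics/side0.npy")
cv2.imwrite("pics/c1.png",cv2.resize(p[115:240,190:310],None,fx=4.8,fy=4.8,interpolation=cv2.INTER_CUBIC))
hsv=cv2.cvtColor(p,cv2.COLOR_BGR2HSV)
m=cv2.inRange(hsv,(105,120,60),(130,255,255))[115:240,190:310]; v,u=np.nonzero(m); print(u.min()+190,u.max()+190,v.min()+115,v.max()+115)
E
```

```text
209 213 144 145
```

View pics/c1.png

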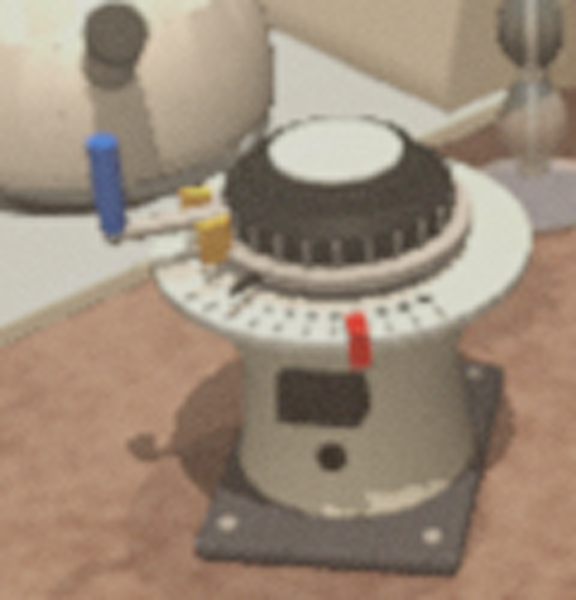

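The enlarged crop shows the peg top at crop (103,142), peg foot at (113,232), pointer tip at (232,293), tab top at (357,320), and the dial rim ellipse spanning about (152,262) to (532,238).

Run:
```python
from h import *
from scipy.optimize import least_squares
f=lambda u,v:(190+u/4.8,115+v/4.8)
rim=[(152,262),(532,238),(185,305),(250,334),(460,319),(510,284),(490,173),(525,210)]
P=np.array([atz("side",*f(*q),.138)[:2] for q in rim])
r=least_squares(lambda c:np.hypot(*(P-c).T)-.09,P.mean(0)); c=r.x; print("c",c,r.fun.round(4))
for n,q,z in(("peg",(103,142),.21),("pegb",(113,232),.166),("ptr",(232,293),.149),("tab",(358,322),.146),("knob",(337,152),.184)):
    w=atz("side",*f(*q),z); e=w[:2]-c; print(n,w.round(4),"r",np.hypot(*e).round(4),"ang cw",-np.arctan2(e[1],e[0]))
d=np.load("pics/side0.npy"); 
m=camera_model("side"); T=np.linalg.inv(m["world_to_cam"])
for u,v in((260,147),(211,146),(212,155),(213,161),(297,165)):
    z=d[v,u]; print(u,v,(T@[(u-m["cx"])/m["fx"]*z,(v-m["cy"])/m["fy"]*z,z,1])[:3].round(3))
```

```text
c [ 0.57045138 -0.14787093] [ 0.0006 -0.001  -0.0003  0.0004  0.0015 -0.0004  0.0022 -0.0008]
peg [ 0.5078 -0.0627  0.21  ] r 0.1057 ang cw -2.2053332019236507
pegb [ 0.5047 -0.0629  0.166 ] r 0.1075 ang cw -2.2294725170437317
ptr [ 0.4947 -0.122   0.149 ] r 0.08 ang cw -2.8127267668935767
tab [ 0.4906 -0.1823  0.146 ] r 0.087 ang cw 2.734357507755455
knob [ 0.5701 -0.147   0.184 ] r 0.0009 ang cw -1.917779688935939
260 147 [ 0.561 -0.15   0.188]
211 146 [ 0.504 -0.063  0.209]
212 155 [ 0.503 -0.063  0.188]
213 161 [ 0.504 -0.063  0.172]
297 165 [ 0.583 -0.228  0.142]
```

Run:
```python
from h import *
d=np.load("pics/side0.npy"); m=camera_model("side"); T=np.linalg.inv(m["world_to_cam"])
v,u=np.mgrid[:400,:640]; z=d
X=np.stack([(u-m["cx"])/m["fx"]*z,(v-m["cy"])/m["fy"]*z,z,np.ones_like(z)],-1)@T.T
W=X[...,:3]
for n,(a,b,c,e) in dict(kettle=(60,165,165,248),handle=(55,90,185,210),plant=(0,160,265,330),).items():
    w=W[a:b,c:e].reshape(-1,3); w=w[(w[:,2]>.06)&(w[:,0]<1.2)&(w[:,0]>.58)&(np.hypot(w[:,0]-.57,w[:,1]+.1475)>.12)]
    print(n,w.min(0).round(3),np.percentile(w,50,0).round(3),w.max(0).round(3))
```

```text
kettle [0.727 0.018 0.06 ] [0.843 0.123 0.124] [1.2   0.386 0.252]
handle [0.802 0.091 0.061] [0.933 0.193 0.169] [1.2   0.381 0.252]
plant [ 0.779 -0.239  0.06 ] [ 0.87  -0.154  0.251] [1.158 0.04  0.443]
```

Request:
step_arm(
  steps=[
    {"x": 0,"y": 0,"z": 40,"roll": -0.12,"gripper": 45},
    {"x": 10,"y": 20,"z": 80,"roll": -0.24,"gripper": 45},
    {"x": 30,"y": 50,"z": 110,"roll": -0.36,"gripper": 45},
    {"x": 50,"y": 80,"z": 120,"roll": -0.48,"gripper": 45},
    {"x": 70,"y": 110,"z": 120,"roll": -0.6,"gripper": 45},
  ],
)

```text
clock: 0.52
eef_pos: [0.2579, -0.488, 0.3541]
orientation: [0.001, 0.989, -0.145, 0.001]
ft_force: [1.0, -1.0, 0.1]
gripper_width: 0.53
finger_force: 0.0
```

Request:
step_arm(
  steps=[
    {"x": 20,"y": 34,"z": 0,"roll": -0.12},
    {"x": 40,"y": 68,"z": 0,"roll": -0.24},
    {"x": 60,"y": 102,"z": 0,"roll": -0.36},
    {"x": 80,"y": 136,"z": 0,"roll": -0.48},
    {"x": 100,"y": 170,"z": 0,"roll": -0.6},
  ],
)

```text
invalid input at $.steps[0]: expected keys x, y, z, roll, gripper
```

Request:
step_arm(
  steps=[
    {"x": 20,"y": 34,"z": 0,"roll": -0.03},
    {"x": 40,"y": 68,"z": 0,"roll": -0.03},
    {"x": 60,"y": 102,"z": 0,"roll": -0.03},
    {"x": 80,"y": 136,"z": 0,"roll": -0.03},
    {"x": 100,"y": 170,"z": 0,"roll": -0.03},
  ],
)

```text
invalid input at $.steps[0]: expected keys x, y, z, roll, gripper
```

Request:
step_arm(
  steps=[
    {"x": 20,"y": 33,"z": 0},
    {"x": 35,"y": 60,"z": 0},
    {"x": 46,"y": 80,"z": 0},
    {"x": 46,"y": 80,"z": 0},
    {"x": 46,"y": 80,"z": 0},
  ],
)

```text
invalid input at $.steps[0]: expected keys x, y, z, roll, gripper
```

Run:
```python
from h import *
s=sensors.sense(); print(s["clock"],s["eef_pos"],s["orientation"],s["joints"])
m=camera_model("wrist"); p,d=capture("wrist"); cv2.imwrite("pics/w1.png",p)
print({k:(np.round(v,4).tolist()) for k,v in m.items()})
print("peg pred",proj(m,(.505,-.063,.21)),"tcp",proj(m,s["eef_pos"]))
for n in("top","side"): cv2.imwrite(f"pics/{n}1.png",capture(n)[0])
```

```text
0.5167 [ 0.25785358 -0.48800928  0.35405844] [ 0.00147541  0.98945827 -0.14480536  0.00124997] [ 1.00493798  0.19132205  0.02822157  1.63766961 -0.00563304  1.30881254
 -0.82734644]
{'fx': 297.2218, 'fy': 297.2218, 'cx': 317.3741, 'cy': 201.7044, 'world_to_cam': [[-0.2869, -0.958, 0.0017, -0.395], [-0.9183, 0.2755, 0.2841, 0.3], [-0.2726, 0.08, -0.9588, 0.606], [0.0, 0.0, 0.0, 1.0]]}
peg pred (np.float64(-226.36873972598858), np.float64(63.92961194631039)) tcp (np.float64(315.72306517442894), np.float64(257.236273377602))
```

View pics/w1.png

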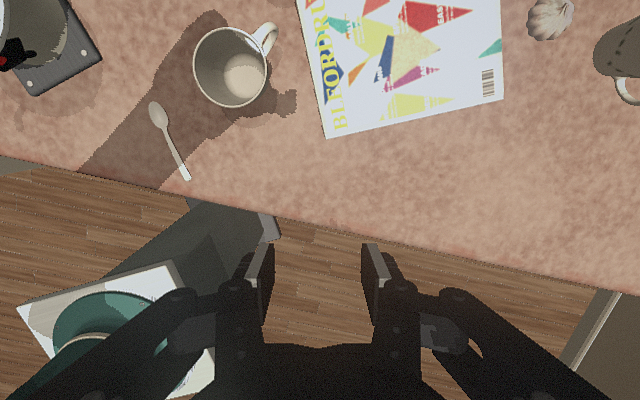

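The move calls were refused because every row needs all five keys. The wrist view is therefore still from the intermediate pose: grinder at the upper-left edge (40,40), fingers at (258,280) and (378,280). I'll resend the moves in full.

Request:
step_arm(
  steps=[
    {"x": 20,"y": 34,"z": 0,"roll": -0.12,"gripper": 45},
    {"x": 40,"y": 68,"z": 0,"roll": -0.24,"gripper": 45},
    {"x": 60,"y": 102,"z": 0,"roll": -0.36,"gripper": 45},
    {"x": 80,"y": 136,"z": 0,"roll": -0.48,"gripper": 45},
    {"x": 100,"y": 170,"z": 0,"roll": -0.6,"gripper": 45},
  ],
)

```text
clock: 1.08
eef_pos: [0.3483, -0.3333, 0.3507]
orientation: [-0.0, 0.916, -0.402, -0.0]
ft_force: [0.5, -1.2, -0.3]
gripper_width: 0.531
finger_force: 0.0
```

Request:
step_arm(
  steps=[
    {"x": 20,"y": 34,"z": 0,"roll": -0.03,"gripper": 45},
    {"x": 40,"y": 68,"z": 0,"roll": -0.03,"gripper": 45},
    {"x": 60,"y": 102,"z": 0,"roll": -0.03,"gripper": 45},
    {"x": 80,"y": 136,"z": 0,"roll": -0.03,"gripper": 45},
    {"x": 100,"y": 170,"z": 0,"roll": -0.03,"gripper": 45},
  ],
)

```text
clock: 1.5
eef_pos: [0.4487, -0.1633, 0.3509]
orientation: [-0.0, 0.911, -0.413, -0.0]
ft_force: [0.7, -0.7, -0.0]
gripper_width: 0.524
finger_force: 0.0
```

Request:
step_arm(
  steps=[
    {"x": 20,"y": 33,"z": 0,"roll": 0,"gripper": 45},
    {"x": 35,"y": 60,"z": 0,"roll": 0,"gripper": 45},
    {"x": 46,"y": 80,"z": 0,"roll": 0,"gripper": 45},
    {"x": 46,"y": 80,"z": 0,"roll": 0,"gripper": 45},
    {"x": 46,"y": 80,"z": 0,"roll": 0,"gripper": 45},
  ],
)

```text
clock: 1.92
eef_pos: [0.4946, -0.0841, 0.3505]
orientation: [-0.0, 0.911, -0.412, -0.001]
ft_force: [-0.7, -0.5, -0.6]
gripper_width: 0.53
finger_force: 0.0
```

Run:
```python
from h import *
s=sensors.sense(); print(s["clock"],s["eef_pos"],s["orientation"],s["joints"])
m=camera_model("wrist"); p,d=capture("wrist"); cv2.imwrite("pics/w2.png",p)
import json; json.dump({k:np.array(v).tolist() for k,v in m.items()},open("pics/w2.json","w"))
print("peg pred",proj(m,(.506,-.063,.21)),"tcp",proj(m,s["eef_pos"]),"axis",proj(m,(.57,-.1475,.184)))
```

```text
1.9167 [ 0.49458497 -0.08406467  0.35051261] [-1.26100182e-04  9.11041287e-01 -4.12314694e-01 -5.92398602e-04] [ 0.43064529  0.11321291 -0.35236774  1.74220542  0.03987611  1.29431593
 -2.35136061]
peg pred (np.float64(294.1275429734871), np.float64(198.8837174877966)) tcp (np.float64(316.226407254676), np.float64(257.98631361849084)) axis (np.float64(301.56110035386394), np.float64(86.88723834892035))
```

View pics/w2.png

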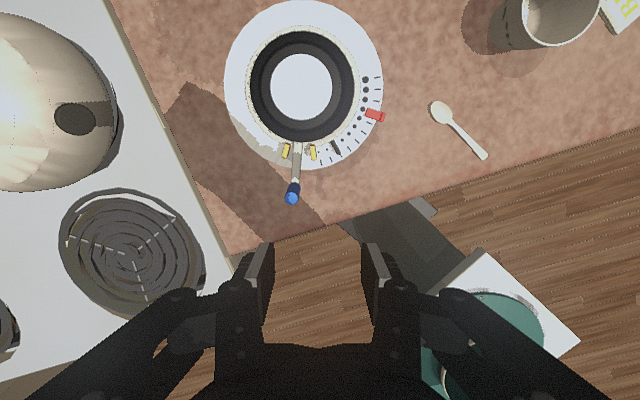

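The wrist view shows the peg top at (291,198), the pointer near (335,147), the tab near (374,115) and the knob near (302,87). I'll take an enlarged crop for the angles.

Run:
```python
from h import *
p=cv2.imread("pics/w2.png")
cv2.imwrite("pics/w2c.png",cv2.resize(p[60:215,220:395],None,fx=3.8,fy=3.8,interpolation=cv2.INTER_CUBIC))
```

```text
(no output)
```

View pics/w2c.png

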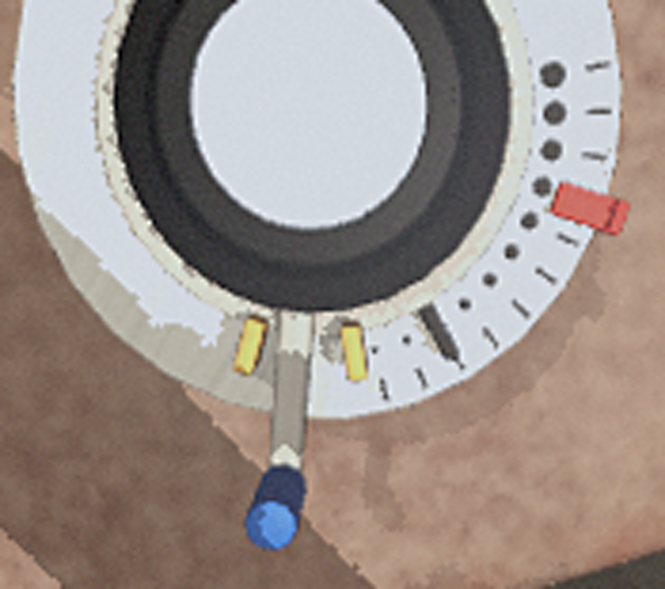

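Run:
```python
from h import *
import json
from scipy.optimize import least_squares
m=json.load(open("pics/w2.json"))
f=lambda u,v:(220+u/3.8,60+v/3.8)
rim=[(15,90),(620,95),(320,418),(230,408),(400,408),(500,355),(575,262),(70,275),(30,185)]
P=np.array([atz("wrist",*f(*q),.138,m)[:2] for q in rim])
r=least_squares(lambda c:np.hypot(*(P-c[:2]).T)-.09,P.mean(0)); c=r.x; print("c",c,r.fun.round(4))
for n,q,z in(("peg",(270,525),.21),("pegb",(286,468),.166),("ptr",(453,360),.149),("tabin",(557,200),.146),("tab",(583,206),.146)):
    w=atz("wrist",*f(*q),z,m); e=w[:2]-c; print(n,w.round(4),"r",np.hypot(*e).round(4),"ang ccw",np.arctan2(e[1],e[0])%6.2832)
# triangulate the peg top with side view
A=[];b=[]
for o,d in(ray("side",190+103/4.8,115+142/4.8),ray("wrist",*f(270,525),m)):
    d=d/np.linalg.norm(d);Q=np.eye(3)-np.outer(d,d);A.append(Q);b.append(Q@o)
print("tri",np.linalg.solve(sum(A),sum(b)))
```

```text
c [ 0.56975367 -0.14717709] [-0.0011 -0.0012 -0.      0.0015  0.0002 -0.0003 -0.0016 -0.0009 -0.0013]
peg [ 0.5088 -0.0616  0.21  ] r 0.1051 ang ccw 2.1897733699035613
pegb [ 0.5112 -0.066   0.166 ] r 0.1001 ang ccw 2.195917518532072
ptr [ 0.4931 -0.1213  0.149 ] r 0.081 ang ccw 2.8156196974777905
tabin [ 0.5013 -0.1758  0.146 ] r 0.0742 ang ccw 3.5382161136883474
tab [ 0.4944 -0.1797  0.146 ] r 0.0821 ang ccw 3.5486576634822025
tri [ 0.50882238 -0.06175557  0.20941121]
```

Request:
step_arm(
  steps=[
    {"x": 13,"y": 22,"z": -30,"roll": -0.1,"gripper": 45},
    {"x": 13,"y": 22,"z": -60,"roll": -0.1,"gripper": 45},
    {"x": 13,"y": 22,"z": -90,"roll": -0.1,"gripper": 45},
    {"x": 13,"y": 22,"z": -110,"roll": -0.1,"gripper": 45},
    {"x": 13,"y": 22,"z": -110,"roll": -0.1,"gripper": 45},
  ],
)

```text
clock: 2.38
eef_pos: [0.5051, -0.0636, 0.2374]
orientation: [0.001, 0.888, -0.459, -0.003]
ft_force: [-0.5, -0.0, -1.1]
gripper_width: 0.528
finger_force: 0.0
```

Request:
step_arm(
  steps=[
    {"x": 0,"y": 0,"z": -20,"roll": 0,"gripper": 45},
    {"x": 0,"y": 0,"z": -40,"roll": 0,"gripper": 45},
    {"x": 0,"y": 0,"z": -62,"roll": 0,"gripper": 45},
    {"x": 0,"y": 0,"z": -62,"roll": 0,"gripper": 30},
    {"x": 0,"y": 0,"z": -62,"roll": 0,"gripper": 30},
  ],
)

```text
clock: 2.8
eef_pos: [0.5073, -0.063, 0.1799]
orientation: [0.0, 0.889, -0.459, -0.0]
ft_force: [0.0, -0.0, 0.1]
gripper_width: 0.346
finger_force: 0.0
```

Run:
```python
from h import *
s=sensors.sense(); print(s["clock"],s["eef_pos"],s["orientation"],s["ft_force"],s["gripper_width"])
c=np.array([.57,-.1473]); r=.105
for f in np.arange(2.2,3.4,.1): print(round(f,2),((c+r*np.array([np.cos(f),np.sin(f)])-s["eef_pos"][:2])*1000).round(1))
cv2.imwrite("pics/w3.png",np.vstack([capture("wrist")[0][60:320,150:490],]))
```

```text
2.8 [ 0.50729114 -0.0630482   0.17994392] [ 7.89933869e-05  8.88580576e-01 -4.58720485e-01 -2.65024029e-04] [ 0.02409076 -0.01721301  0.11932872] 0.34577872683809324
2.2 [0.9 0.6]
2.3 [-7.3 -6. ]
2.4 [-14.7 -13.3]
2.5 [-21.4 -21.4]
2.6 [-27.3 -30.1]
2.7 [-32.2 -39.4]
2.8 [-36.2 -49.1]
2.9 [-39.2 -59.1]
3.0 [-41.2 -69.4]
3.1 [-42.2 -79.9]
3.2 [-42.1 -90.4]
3.3 [ -41.  -100.8]
```

View pics/w3.png

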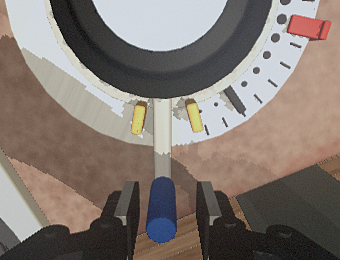

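The peg (162,230 in the crop) stands between the fingers (125 and 205). Now I'll push towards coarse along the arc.

Request:
step_arm(
  steps=[
    {"x": -3,"y": -3,"z": 0,"roll": 0.06,"gripper": 30},
    {"x": -7,"y": -6,"z": 0,"roll": 0.11,"gripper": 30},
    {"x": -11,"y": -10,"z": 0,"roll": 0.16,"gripper": 30},
    {"x": -15,"y": -13,"z": 0,"roll": 0.21,"gripper": 30},
    {"x": -18,"y": -17,"z": 0,"roll": 0.26,"gripper": 30},
  ],
)

```text
clock: 3.27
eef_pos: [0.4901, -0.0794, 0.1813]
orientation: [-0.0, 0.941, -0.338, 0.001]
ft_force: [0.1, 4.7, -0.6]
gripper_width: 0.352
finger_force: 1.9
```

Request:
step_arm(
  steps=[
    {"x": -3,"y": -4,"z": 0,"roll": 0.05,"gripper": 30},
    {"x": -6,"y": -9,"z": 0,"roll": 0.1,"gripper": 30},
    {"x": -9,"y": -13,"z": 0,"roll": 0.15,"gripper": 30},
    {"x": -12,"y": -18,"z": 0,"roll": 0.2,"gripper": 30},
    {"x": -14,"y": -22,"z": 0,"roll": 0.25,"gripper": 30},
  ],
)

```text
clock: 3.68
eef_pos: [0.4762, -0.1016, 0.1813]
orientation: [-0.0, 0.976, -0.218, 0.002]
ft_force: [1.9, 2.8, -0.5]
gripper_width: 0.352
finger_force: 1.6
```

Run:
```python
from h import *
s=sensors.sense(); e=s["eef_pos"][:2]-[.57,-.1473]; print(s["clock"],s["eef_pos"],s["ft_force"],np.hypot(*e),np.arctan2(e[1],e[0])%6.283)
cv2.imwrite("pics/s4.png",cv2.resize(np.hstack([capture("side")[0][100:250,170:320],capture("wrist")[0][60:320,150:490][:,:].copy()[::1][:150,:]]),None,fx=1.6,fy=1.6))
```

```text
3.6833 [ 0.4762225  -0.10158763  0.18130436] [ 1.85715274  2.79669081 -0.46488631] 0.10432564537123602 2.6880307589475376
```

View pics/s4.png

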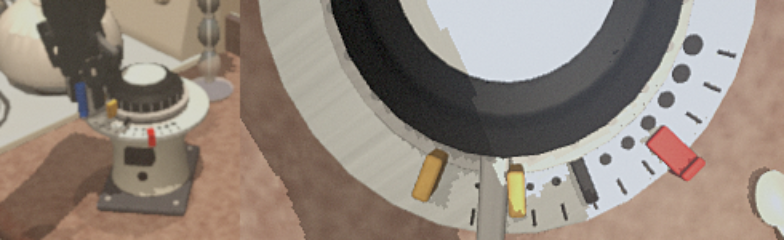

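Request:
step_arm(
  steps=[
    {"x": -2.5,"y": -5,"z": 0,"roll": 0.05,"gripper": 30},
    {"x": -4.5,"y": -9.5,"z": 0,"roll": 0.1,"gripper": 30},
    {"x": -6,"y": -14.5,"z": 0,"roll": 0.15,"gripper": 30},
    {"x": -8,"y": -19.5,"z": 0,"roll": 0.2,"gripper": 30},
    {"x": -9,"y": -25,"z": 0,"roll": 0.25,"gripper": 30},
  ],
)

```text
clock: 4.2
eef_pos: [0.4672, -0.1261, 0.1807]
orientation: [-0.0, 0.995, -0.096, 0.001]
ft_force: [0.3, 4.0, 1.7]
gripper_width: 0.357
finger_force: 1.8
```

Request:
step_arm(
  steps=[
    {"x": -1,"y": -5,"z": 0,"roll": 0.05,"gripper": 30},
    {"x": -1.5,"y": -10,"z": 0,"roll": 0.1,"gripper": 30},
    {"x": -2,"y": -15.5,"z": 0,"roll": 0.15,"gripper": 30},
    {"x": -2,"y": -21,"z": 0,"roll": 0.2,"gripper": 30},
    {"x": -2,"y": -26,"z": 0,"roll": 0.25,"gripper": 30},
  ],
)

```text
clock: 4.62
eef_pos: [0.4653, -0.1523, 0.1806]
orientation: [0.0, 1.0, 0.029, 0.001]
ft_force: [1.8, 3.3, 1.2]
gripper_width: 0.348
finger_force: 1.5
```

Request:
step_arm(
  steps=[
    {"x": 0.5,"y": -5,"z": 0,"roll": 0.05,"gripper": 30},
    {"x": 1,"y": -10,"z": 0,"roll": 0.09,"gripper": 30},
    {"x": 1,"y": -10,"z": 0,"roll": 0.09,"gripper": 30},
    {"x": 1,"y": -10,"z": 0,"roll": 0.09,"gripper": 30},
  ],
)

```text
clock: 4.95
eef_pos: [0.4657, -0.1624, 0.18]
orientation: [0.0, 0.997, 0.072, 0.0]
ft_force: [-0.3, -0.4, -0.2]
gripper_width: 0.352
finger_force: 0.0
```

Run:
```python
from h import *
import json
s=sensors.sense(); e=s["eef_pos"][:2]-[.57,-.1473]; print(s["clock"],s["eef_pos"],s["ft_force"],np.hypot(*e),np.arctan2(e[1],e[0])%6.283)
m=camera_model("wrist"); json.dump({k:np.array(v).tolist() for k,v in m.items()},open("pics/w5.json","w"))
p,_=capture("wrist"); cv2.imwrite("pics/w5f.png",p)
print("ptr at tab",proj(m,(.57+.08*np.cos(3.547),-.1473+.08*np.sin(3.547),.146)))
cv2.imwrite("pics/w5.png",cv2.resize(p[30:300,180:500],None,fx=2.2,fy=2.2,interpolation=cv2.INTER_CUBIC))
```

```text
4.95 [ 0.46567473 -0.16241287  0.18000056] [-0.27160635 -0.35516427 -0.16053104] 0.10541423819617467 3.28526957316645
ptr at tab (np.float64(349.9036705079949), np.float64(189.14208993892436))
```

View pics/w5.png

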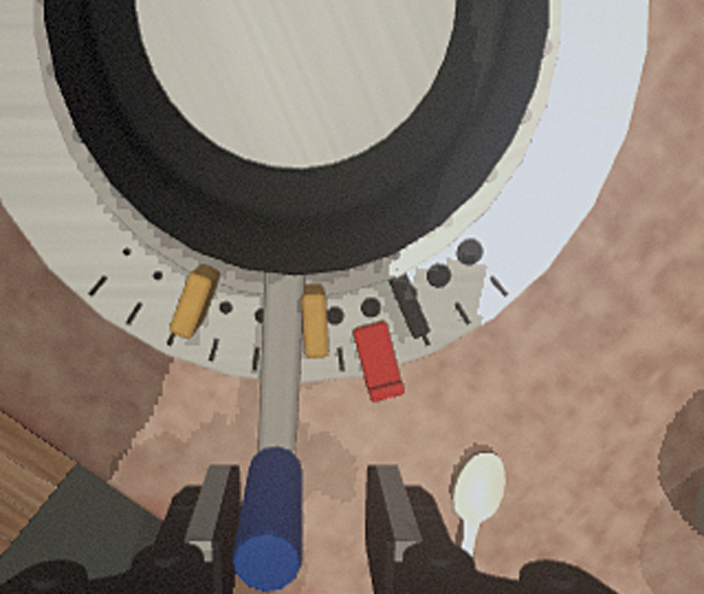

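The pointer tip (422,335 in the crop) is past the tab (376,352) on the coarse side, and the peg is at the left finger. I'll measure both now.

Run:
```python
from h import *
import json
m=json.load(open("pics/w5.json")); f=lambda u,v:(180+u/2.2,30+v/2.2); c=np.array([.57,-.1473])
for n,q,z in(("ptr",(422,336),.149),("tabin",(371,326),.146),("tabout",(385,385),.146),("peg",(268,563),.21),("lug",(315,322),.17)):
    w=atz("wrist",*f(*q),z,m); e=w[:2]-c; print(n,w.round(4),np.hypot(*e).round(4),np.arctan2(e[1],e[0])%6.2832)
```

```text
ptr [ 0.503  -0.1907  0.149 ] 0.0798 3.7156414074286137
tabin [ 0.5031 -0.1769  0.146 ] 0.0732 3.558161302769144
tabout [ 0.4869 -0.1838  0.146 ] 0.0907 3.5552226635195705
peg [ 0.4662 -0.1564  0.21  ] 0.1042 3.229386498416348
lug [ 0.5069 -0.1603  0.17  ] 0.0645 3.3451348410665993
```

Request:
step_arm(
  steps=[
    {"x": 0,"y": 5,"z": 0,"roll": -0.05,"gripper": 30},
    {"x": -0.5,"y": 10.5,"z": 0,"roll": -0.1,"gripper": 30},
    {"x": -0.5,"y": 16,"z": 0,"roll": -0.15,"gripper": 30},
    {"x": -0.5,"y": 21,"z": 0,"roll": -0.2,"gripper": 30},
    {"x": 0,"y": 26,"z": 0,"roll": -0.25,"gripper": 30},
  ],
)

```text
clock: 5.42
eef_pos: [0.4653, -0.1358, 0.1795]
orientation: [0.0, 0.999, -0.053, 0.0]
ft_force: [-0.3, -0.1, -0.6]
gripper_width: 0.35
finger_force: 0.3
```

Request:
step_arm(
  steps=[
    {"x": 0.5,"y": 5,"z": 0,"roll": -0.05,"gripper": 30},
    {"x": 1.5,"y": 10,"z": 0,"roll": -0.1,"gripper": 30},
    {"x": 3,"y": 15.5,"z": 0,"roll": -0.15,"gripper": 30},
    {"x": 3.5,"y": 18,"z": 0,"roll": -0.18,"gripper": 30},
    {"x": 3.5,"y": 18,"z": 0,"roll": -0.18,"gripper": 30},
  ],
)

```text
clock: 5.83
eef_pos: [0.4689, -0.1175, 0.1795]
orientation: [0.0, 0.99, -0.142, 0.0]
ft_force: [-0.5, 0.5, 0.2]
gripper_width: 0.357
finger_force: 0.0
```

```bash
cat > look.py <<'E'
from h import *
import json,sys
k=sys.argv[1]
s=sensors.sense(); e=s["eef_pos"][:2]-[.57,-.1473]; print(s["clock"],s["eef_pos"],s["ft_force"],np.arctan2(e[1],e[0])%6.283)
m=camera_model("wrist"); json.dump({k:np.array(v).tolist() for k,v in m.items()},open(f"pics/{k}.json","w"))
p,_=capture("wrist")
cv2.imwrite(f"pics/{k}.png",cv2.resize(p[30:300,180:500],None,fx=2.2,fy=2.2,interpolation=cv2.INTER_CUBIC))
E
python3 look.py w6
```

```text
5.8333 [ 0.46888    -0.11751343  0.17946936] [-0.54679876  0.47358438  0.23106627] 2.8551281173112657
```

View pics/w6.png

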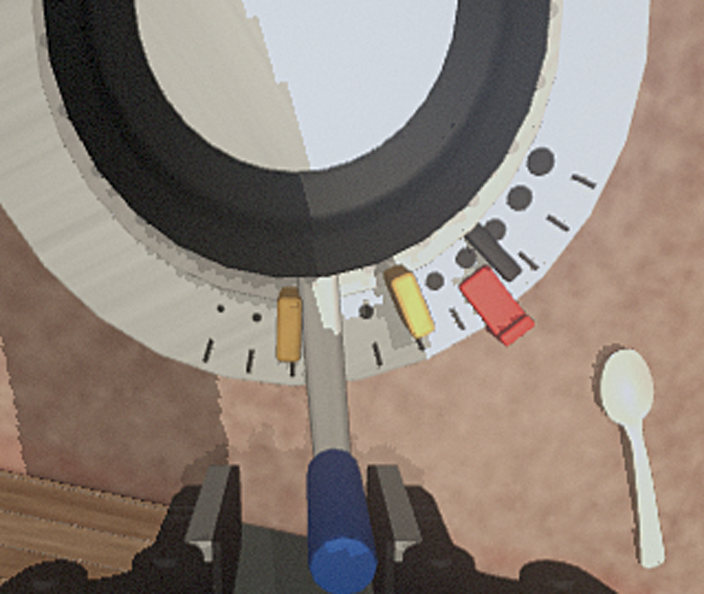

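The lever now rests on the fine-side lug (left, x≈300). The pointer tip (514,275) is still just coarse of the tab (488,303).

```bash
cat > ang.py <<'E'
from h import *
import json,sys
m=json.load(open(f"pics/{sys.argv[1]}.json")); f=lambda u,v:(180+u/2.2,30+v/2.2); c=np.array([.57,-.1473])
for n,q,z in zip(("ptr","tabin","tabout","peg"),eval(sys.argv[2]),(.149,.146,.146,.21)):
    w=atz("wrist",*f(*q),z,m); e=w[:2]-c; print(n,np.hypot(*e).round(4),np.arctan2(e[1],e[0])%6.2832)
E
python3 ang.py w6 "[(514,275),(475,281),(514,328),(342,564)]"
```

```text
ptr 0.0792 3.6489650291387035
tabin 0.0744 3.541277403366283
tabout 0.0918 3.5509859996894417
peg 0.1038 2.9385072933299945
```

```bash
cat > polar.py <<'E'
from h import *
import json,sys
k=sys.argv[1]; m=json.load(open(f"pics/{k}.json")); p=cv2.imread(f"pics/{k}.png"); c=np.array([.57,-.1473])
A=np.arange(2.4,4.1,.004)
def samp(r,z):
    uv=np.array([proj(m,(c[0]+r*np.cos(a),c[1]+r*np.sin(a),z)) for a in A],np.float32)
    uv=(uv-[180,30])*2.2
    return cv2.remap(p,uv[:,:1].astype(np.float32),uv[:,1:].astype(np.float32),cv2.INTER_LINEAR)[:,0].astype(int)
for r in(.066,.07,.074,.077,.08,.084,.088):
    s=samp(r,.149); dark=A[(s.max(1)<75)]; t=samp(r,.146); red=A[(t[:,2]>120)&(t[:,1]<90)]
    g=lambda x:[] if len(x)==0 else [(round(float(q[0]),3),round(float(q[-1]),3)) for q in np.split(x,np.where(np.diff(x)>.01)[0]+1) if len(q)>4]
    print(r,"dark",g(dark),"red",g(red))
E
python3 polar.py w6; echo; python3 polar.py w5 2>/dev/null | head -0
```

```text
0.066 dark [] red []
0.07 dark [] red []
0.074 dark [] red []
0.077 dark [] red []
0.08 dark [] red []
0.084 dark [] red []
0.088 dark [] red []
```

Request:
step_arm(
  steps=[
    {"x": 0.5,"y": 2,"z": 0,"roll": -0.02,"gripper": 30},
    {"x": 1.5,"y": 4,"z": 0,"roll": -0.04,"gripper": 30},
    {"x": 2,"y": 6,"z": 0,"roll": -0.06,"gripper": 30},
    {"x": 2.5,"y": 7.5,"z": 0,"roll": -0.08,"gripper": 30},
    {"x": 2.5,"y": 7.5,"z": 0,"roll": -0.08,"gripper": 30},
  ],
)

```text
clock: 6.3
eef_pos: [0.4715, -0.1103, 0.1792]
orientation: [-0.0, 0.984, -0.181, 0.0]
ft_force: [-0.2, -1.0, 0.8]
gripper_width: 0.35
finger_force: 0.4
```

```bash
python3 look.py w7; python3 polar.py w7
```

```text
6.3 [ 0.47147655 -0.11031804  0.17924977] [-0.23206547 -0.9908784   0.79754356] 2.782504653383707
0.066 dark [(3.524, 3.544)] red []
0.07 dark [] red []
0.074 dark [] red []
0.077 dark [] red []
0.08 dark [] red []
0.084 dark [] red []
0.088 dark [] red []
```

```bash
cat >> polar.py <<'E'
if len(sys.argv)>2:
    for r,z in((.074,.149),(.084,.146)):
        s=samp(r,z); i=(A>3.4)&(A<3.75); print(r,[(round(float(a),3),*map(int,q)) for a,q in zip(A[i][::3],s[i][::3])])
E
python3 polar.py w6 1|tail -2; python3 polar.py w7 1|tail -2
```

```text
0.074 [(3.4, 222, 215, 211), (3.412, 221, 213, 208), (3.424, 221, 214, 210), (3.436, 221, 215, 209), (3.448, 221, 215, 209), (3.46, 227, 219, 212), (3.472, 202, 196, 189), (3.484, 66, 72, 201), (3.496, 105, 117, 208), (3.508, 101, 111, 205), (3.52, 101, 111, 205), (3.532, 104, 113, 206), (3.544, 99, 112, 205), (3.556, 97, 108, 204), (3.568, 101, 110, 206), (3.58, 102, 113, 207), (3.592, 97, 105, 212), (3.604, 121, 119, 205), (3.616, 105, 101, 94), (3.628, 88, 90, 96), (3.64, 92, 93, 100), (3.652, 88, 91, 95), (3.664, 86, 86, 92), (3.676, 81, 79, 81), (3.688, 225, 218, 212), (3.7, 222, 215, 210), (3.712, 221, 214, 209), (3.724, 222, 216, 209), (3.736, 221, 214, 210), (3.748, 221, 215, 208)]
0.084 [(3.4, 223, 216, 212), (3.412, 231, 223, 217), (3.424, 164, 159, 159), (3.436, 231, 224, 217), (3.448, 220, 214, 209), (3.46, 221, 214, 210), (3.472, 223, 216, 210), (3.484, 221, 214, 197), (3.496, 57, 67, 192), (3.508, 101, 114, 206), (3.52, 98, 112, 206), (3.532, 101, 110, 206), (3.544, 97, 108, 205), (3.556, 99, 107, 206), (3.568, 96, 106, 205), (3.58, 99, 107, 206), (3.592, 93, 103, 206),
[... 1020 characters left out ...]
205, 202, 200), (3.412, 195, 188, 183), (3.424, 193, 187, 182), (3.436, 226, 218, 213), (3.448, 220, 213, 208), (3.46, 221, 214, 209), (3.472, 223, 216, 211), (3.484, 204, 201, 187), (3.496, 64, 71, 198), (3.508, 103, 112, 205), (3.52, 100, 110, 205), (3.532, 101, 110, 206), (3.544, 101, 112, 206), (3.556, 102, 110, 206), (3.568, 100, 111, 207), (3.58, 96, 103, 205), (3.592, 91, 99, 205), (3.604, 137, 132, 194), (3.616, 227, 220, 210), (3.628, 222, 215, 209), (3.64, 223, 216, 212), (3.652, 222, 214, 209), (3.664, 177, 183, 182), (3.676, 221, 214, 209), (3.688, 222, 214, 209), (3.7, 224, 216, 211), (3.712, 223, 215, 210), (3.724, 227, 219, 213), (3.736, 222, 214, 211), (3.748, 222, 216, 210)]
```

The sampling puts the pointer at 3.573 and the tab at 3.547, so 2 mm remains. I'll nudge it, then back off and check.

Request:
step_arm(
  steps=[
    {"x": 0.5,"y": 1.3,"z": 0,"roll": -0.01,"gripper": 30},
    {"x": 1,"y": 2.5,"z": 0,"roll": -0.025,"gripper": 30},
    {"x": 1,"y": 2.5,"z": 0,"roll": -0.025,"gripper": 30},
    {"x": 1,"y": 2.5,"z": 0,"roll": -0.025,"gripper": 30},
  ],
)

```text
clock: 6.68
eef_pos: [0.4723, -0.108, 0.1791]
orientation: [-0.0, 0.981, -0.192, -0.0]
ft_force: [-1.2, 0.1, 0.2]
gripper_width: 0.35
finger_force: 0.3
```

Request:
step_arm(
  steps=[
    {"x": -1,"y": -2.5,"z": 0,"roll": 0,"gripper": 30},
    {"x": -2,"y": -5,"z": 0,"roll": 0,"gripper": 30},
    {"x": -2.5,"y": -7,"z": 0,"roll": 0,"gripper": 30},
    {"x": -2.5,"y": -7,"z": 0,"roll": 0,"gripper": 30},
  ],
)

```text
clock: 7.02
eef_pos: [0.4696, -0.1157, 0.1791]
orientation: [-0.0, 0.981, -0.193, -0.0]
ft_force: [-0.1, 0.2, -0.5]
gripper_width: 0.349
finger_force: 0.0
```

```bash
sed -i 's/s.max(1)<75/s.max(1)<115/; s/t\[:,1\]<90/t[:,1]<125/' polar.py; python3 look.py w8; python3 polar.py w8
python3 - <<'E'
from h import *
import json
m=json.load(open("pics/w8.json")); p=cv2.imread("pics/w8.png"); h=cv2.cvtColor(p,cv2.COLOR_BGR2HSV)
b=cv2.inRange(h,(100,130,150),(125,255,255)); v,u=np.nonzero(b); print("blue top",len(u),u.min(),u.max(),v.min(),v.max())
w=atz("wrist",180+np.median(u)/2.2,30+np.median(v)/2.2,.21,m); e=w[:2]-[.57,-.1473]; print(w,np.hypot(*e),np.arctan2(e[1],e[0])%6.283)
E
```

```text
7.0167 [ 0.46963808 -0.11572492  0.17913405] [-0.12852736  0.22690576 -0.48138771] 2.836784732893119
0.066 dark [(3.116, 3.136), (3.26, 3.284), (3.392, 3.436), (3.516, 3.592), (3.676, 3.744), (3.816, 3.896), (3.96, 4.048)] red []
0.07 dark [(3.516, 3.584)] red []
0.074 dark [(3.52, 3.584)] red [(3.484, 3.52), (3.592, 3.608)]
0.077 dark [(3.264, 3.28), (3.52, 3.58)] red [(3.484, 3.52), (3.592, 3.608)]
0.08 dark [] red [(3.488, 3.528), (3.588, 3.604)]
0.084 dark [] red [(3.492, 3.604)]
0.088 dark [] red [(2.464, 2.508), (2.588, 2.608), (3.496, 3.604)]
blue top 103 282 317 542 551
[ 0.4755725  -0.11757067  0.21      ] 0.09899689908185826 2.8365795487717627
```

The pointer is at 3.551 against the tab's 3.547 (0.3 mm), and the lever is at about 0.22. Lifting clear.

Request:
step_arm(
  steps=[
    {"x": 0,"y": 0,"z": 15,"roll": 0,"gripper": 30},
    {"x": 0,"y": 0,"z": 30,"roll": 0,"gripper": 30},
    {"x": 0,"y": 0,"z": 60,"roll": 0,"gripper": 30},
    {"x": 0,"y": 0,"z": 90,"roll": 0,"gripper": 30},
    {"x": 0,"y": 0,"z": 110,"roll": 0,"gripper": 30},
  ],
)

```text
clock: 7.48
eef_pos: [0.4702, -0.115, 0.2918]
orientation: [-0.0, 0.981, -0.192, 0.001]
ft_force: [-0.1, 0.4, 0.1]
gripper_width: 0.351
finger_force: 0.0
```

Request:
step_arm(
  steps=[
    {"x": 0,"y": 0,"z": 10,"roll": 0,"gripper": 30},
    {"x": 0,"y": 0,"z": 10,"roll": 0,"gripper": 30},
    {"x": 0,"y": 0,"z": 10,"roll": 0,"gripper": 30},
  ],
)

```text
clock: 7.73
eef_pos: [0.4697, -0.1152, 0.2987]
orientation: [-0.0, 0.981, -0.192, -0.0]
ft_force: [-0.4, -0.1, -0.6]
gripper_width: 0.349
finger_force: 0.0
```

```bash
python3 look.py w9; python3 polar.py w9|sed -n 2,6p;  python3 - <<'E'
from h import *
import json
m=json.load(open("pics/w9.json")); p=cv2.imread("pics/w9.png"); h=cv2.cvtColor(p,cv2.COLOR_BGR2HSV)
b=cv2.inRange(h,(100,130,150),(125,255,255)); v,u=np.nonzero(b)
w=atz("wrist",180+np.median(u)/2.2,30+np.median(v)/2.2,.21,m); e=w[:2]-[.57,-.1473]; print(len(u),w,np.hypot(*e),np.arctan2(e[1],e[0])%6.283)
E
```

```text
7.7333 [ 0.46971264 -0.11515153  0.29870701] [-0.35706665 -0.05790403 -0.62230539] 2.831378632618454
0.07 dark [(2.972, 2.988), (3.112, 3.136), (3.256, 3.288), (3.404, 3.44), (3.516, 3.588), (3.688, 3.736), (3.84, 3.888), (3.988, 4.044)] red []
0.074 dark [(3.52, 3.58)] red [(3.484, 3.516), (3.588, 3.604)]
0.077 dark [(3.524, 3.58)] red [(2.688, 2.712), (3.484, 3.52), (3.584, 3.608)]
0.08 dark [(2.532, 2.548)] red [(3.492, 3.532), (3.584, 3.604)]
0.084 dark [] red [(3.496, 3.604)]
745 [ 0.46963672 -0.11585877  0.21      ] 0.10517290232006174 2.8380025887740232
```

Unchanged after the lift: the pointer is centred on the tab (3.551 against 3.548), and the peg angle gives a lever value of about 0.22.

```bash
python3 -c "from bench import hand_in; print(hand_in())"
```

```text
the job is handed in; nothing more can be done
None
```

The job is handed in: I backed the pointer off about 13 mm past the tab, then brought it up to within about 0.3 mm of the tab's middle, with the lever against the fine-side lug and the gripper clear; no verdict came back.

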